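# Lid the turned pots

### The arm

A 6-joint arm with a two-finger parallel gripper is mounted at the origin on the work surface. World frame = base frame: x ahead of the robot, y to its left, z up, the work surface at z = 0. Lengths are in m, angles in rad, forces in N, time in s.
With the tool pointing down it reaches from about 0.325 to 1 m from the base axis. Payload 5.1 kg.
Tool frame: the origin (TCP) lies at the very end of the fingers, on their centre line; the grasp point (between the pads) lies 19 mm behind it (r.hold_point_z is the distance from the TCP to the grasp point, in m); z points along the fingers, y is the line along which they close (so a half turn about z gives the same grasp; the last joint's range is limited). The gripper opens to 85 mm and grips with 20 to 120 N. Pads are 22 mm wide; open, the fingers measure 114 mm over their backs; the gripper's body (76 mm by 85 mm) begins 54 mm behind the grasp point. The pads swing forward as they close: fully open they stand 13 mm farther back than shut.
Start: joints at [1.139, 0.124, 1.65, -0, 1.367, -0.083], TCP at [0.222, 0.611, 0.231] pointing down, gripper open.
Joint ranges: [-2.61, 2.61], [-1.02, 2.33], [0.03, 2.71], [-1.35, 4.49], [0.32, 2.68], [-2.91, 2.91]. Speed limits (rad/s): [2.57, 2.57, 3.14, 3.14, 3.14, 3.14].

### API

Orientations are given as a unit quaternion [w, x, y, z].
In Python, from bench import monitor, imaging, order, r gives the robot as it stands.
- The arm moves only by the tool send_rows, never from a script. Its argument "moves" is a list of rows, each a list of 3 entries, a list of its own where there are three numbers: the shift along the tool's x, y, z each as a share of 0.25 m, from -1 to 1, then the turn, a rotation vector about the tool's x, y, z each as a share of 45 degrees, from -1 to 1, then the gripper's target within -1 to 1 (fully open at 1, half-way at 0, shut at -1). In form: [[[dx, dy, dz], [rx, ry, rz], fingers], ...]. A call has 1 to 5 rows; each row is the pose to reach, as a shift and turn from the pose commanded when the call began, along the tool's axes at that moment; what a row does not reach only later rows make up. A row lasts 1/10 s, in which the tool goes at most 50 mm and 8.59 degrees, less where a joint would pass 70% of its speed; a pose out of reach is approached as far as the arm can. A call with a number of a shift or a turn outside -1 to 1 is refused whole. A call with a gripper value outside its range is refused whole. The fingers move at their own pace and stop on an object; "grip_force" is the grip in N (left out, the last holds). Time passes only in rows, so rows that repeat a pose let the fingers close. It gives the time, the measured TCP pose, the force, the opening and the grip force at its end, in the units of the state.
- monitor.get_state(): the state, without advancing time (a new reading comes with each control period).
- imaging.camera(name): name is "scene" or "side" or "wrist"; returns the picture (400x640x3 uint8, red, green, blue); there is no depth.
- imaging.camera_info(name): a dict with "mtx" (3x3 intrinsics, pixels), "k1" (the pictures are not rectified: a ray, as slopes to the right and down, at radius r is drawn at 1 + k1 r^2 times it, then the intrinsics apply), "R" (3x3) and "t" (3): a world point X has camera coordinates R X + t; the wrist camera has in their place "hand_eye" (4x4, takes a point from camera to tool coordinates, whose origin is the TCP and whose axes are the flange's). Camera axes: x right, y down, z forward; pixel columns grow to the right and rows downward; lengths in m; the calibration is good to about 2 mm. A picture is of the moment at which its call begins: read the wrist's pose just before it. camera_info takes no time and is no camera call.
- order.sign_off(): hands the job in; it is judged then, once.
The state is a dict: "time_s": time; "joint_positions": joint angles; "qd": joint speeds; "effort": joint torques, N m; "tcp_pos": TCP position; "eef_rot": TCP orientation; "force": force on the tool from outside, world axes, zero at the start; "ft_torque": the same for the moment, N m; "gripper_width": finger opening in m; "grasp_force": force on a finger pad.
Only numpy, scipy, OpenCV 4.12 (cv2) and the standard library are available. Lean on these libraries where they do the work, as an engineer would, in place of code of your own. Each camera call takes 0.05 s, during which the arm holds its last target. There are 200 camera calls.

### The job

Three pots have come off the lathe and their knobbed lids are scattered over the bench: set each lid down, without dropping it, on the pot it was turned for (small on small, medium on medium, large on large), with the plug under the lid in the pot's mouth and the lid lying flat on the rim. At the end the three lidded pots stand upright on the bench. Leave the coaster, the candlestick and the wax tin where they are.

Things in the scene. Friction and masses are not known exactly. Their poses are not given: they have to be found in the camera images.
- lid_small_knob (a point): Small lid, loose, 20-90 g: pale wooden disc 56 mm across, 7 thick, with an upright round knob on top, 18 across, 28 tall; centred plug underneath 26 across, 5 deep, fits the small pot's mouth (on the bench the lid stands on it, 40 mm tall). Point: middle of the knob, on the axis, 14 mm above the disc's top, 21 above the disc's underside, 26 above the plug's underside. z up the axis.
- lid_medium_knob (a point): Medium lid, loose, 20-90 g: pale wooden disc 72 mm across, 7 thick, with an upright round knob on top, 18 across, 28 tall; centred plug underneath 42 across, 5 deep, fits the medium pot's mouth (on the bench the lid stands on it, 40 mm tall). Point: middle of the knob, on the axis, 14 mm above the disc's top, 21 above the disc's underside, 26 above the plug's underside. z up the axis.
- lid_large_knob (a point): Large lid, loose, 20-90 g: pale wooden disc 88 mm across, 7 thick, with an upright round knob on top, 18 across, 28 tall; centred plug underneath 58 across, 5 deep, fits the large pot's mouth (on the bench the lid stands on it, 40 mm tall). Point: middle of the knob, on the axis, 14 mm above the disc's top, 21 above the disc's underside, 26 above the plug's underside. z up the axis.
- pot_small_mouth (a point): Small pot, loose, 75-300 g: open round pot of mid-brown wood, 52 mm across, 64 tall, wall 5, mouth 42 across. Point: centre of the mouth at rim height, 64 mm above the pot's underside. z up the axis. With its lid on (plug in the mouth with 8 mm play all round, disc on the rim) the lid's point is 21 mm above this one.
- pot_medium_mouth (a point): Medium pot, loose, 75-300 g: open round pot of mid-brown wood, 68 mm across, 56 tall, wall 5, mouth 58 across. Point: centre of the mouth at rim height, 56 mm above the pot's underside. z up the axis. With its lid on (plug in the mouth with 8 mm play all round, disc on the rim) the lid's point is 21 mm above this one.
- pot_large_mouth (a point): Large pot, loose, 75-300 g: open round pot of mid-brown wood, 84 mm across, 48 tall, wall 5, mouth 74 across. Point: centre of the mouth at rim height, 48 mm above the pot's underside. z up the axis. With its lid on (plug in the mouth with 8 mm play all round, disc on the rim) the lid's point is 21 mm above this one.
- coaster_center (a point): Bystander: plain pale wooden coaster, a flat disc 72 mm across and 10 mm thick, no knob. The point is its centre, half-way up.
- candlestick_center (a point): Bystander: dark turned-wood candlestick, solid, 80 mm tall, foot 68 mm across, slim stem, head 40 mm across. The point is its centre, half-way up.
- tin_center (a point): Bystander: round steel wax tin with its cover on, 71 mm across, 36 mm tall. The point is its centre, half-way up.
Mind the look-alikes: they are no part of the job. Leave any green look-alike of the part that bears lid_large_knob alone.

How it is judged:
By the outcome, as a careful person would: the job done as asked, in the order asked, and still so for the second after the job is handed in, with the robot touching nothing.
It also fails if it takes over 90 s, if anything falls off the work surface, if the arm or the gripper's body presses on something with over 40 N, if the wrist force passes 120 N, or if a joint passes its speed limit or range.

## Working session

There is one attempt and no reset: what is moved stays moved. The work goes in short steps, Python scripts to look and compute and a tool call to move; the robot and the scene stay as the last step left them, time stands still between calls to the robot, and variables do not carry over. Pictures are saved under pics/ and viewed, at most 17 in all, crops included, and the job is handed in when it is done.

Besides the shell and the picture viewer there is one more tool, called after "Emit:" as name(argument=value, ...) on one line, values as JSON. send_rows: Moves the arm, as the interface text tells. Shift numbers are shares of 0.25 m and turn numbers shares of 45 degrees, none past 1 either way. Its arguments: {"type":"object","properties":{"moves":{"type":"array"},"grip_force":{"type":"number"}},"required":["moves"]}

```bash
mkdir -p pics; ls; python3 - <<'E'
from bench import monitor, imaging, order, r
import cv2
s=monitor.get_state(); print(s['time_s'],s['tcp_pos'],s['eef_rot'],s['gripper_width'])
for n in ['scene','side']:
    cv2.imwrite(f'pics/{n}0.png',imaging.camera(n)[:,:,::-1]); print(n,imaging.camera_info(n))
print(imaging.camera_info('wrist'))
E
```

```text
pics
0.0 [0.22191832 0.61029794 0.23005404] [-2.61005905e-04  1.73512884e-01  9.84831056e-01 -1.00067899e-03] 0.08535579420575758
scene {'mtx': array([[402.04048142,   0.        , 316.51294076],
       [  0.        , 402.04048142, 196.62980467],
       [  0.        ,   0.        ,   1.        ]]), 'k1': -0.06207025202986771, 'R': array([[-0.08764225,  0.99605382,  0.0139864 ],
       [ 0.64145437,  0.06717219, -0.76421475],
       [-0.76213852, -0.05800587, -0.6448102 ]]), 't': array([ 0.03232198, -0.27561565,  1.56576604])}
side {'mtx': array([[472.09744854,   0.        , 315.97234554],
       [  0.        , 472.09744854, 204.50353682],
       [  0.        ,   0.        ,   1.        ]]), 'k1': -0.11563283485452698, 'R': array([[ 0.90508541, -0.42505029,  0.01235541],
       [-0.21279632, -0.47789352, -0.8522532 ],
       [ 0.36815504,  0.76873275, -0.52298358]]), 't': array([-0.44803287,  0.17411103,  0.98518204])}
{'mtx': array([[334.07832134,   0.        , 321.20539187],
       [  0.        , 334.07832134, 196.88608207],
       [  0.        ,   0.        ,   1.        ]]), 'k1': 0.022312044230346745, 'hand_eye': array([[-3.29058380e-04, -9.55345124e-01, -2.95492106e-01,
         7.56438129e-02],
       [ 9.99999939e-01, -3.47821703e-04,  1.09356805e-05,
         8.78178472e-04],
       [-1.13225917e-04, -2.95492085e-01,  9.55345181e-01,
        -1.43258155e-01],
       [ 0.00000000e+00,  0.00000000e+00,  0.00000000e+00,
         1.00000000e+00]])}
```

View pics/scene0.png

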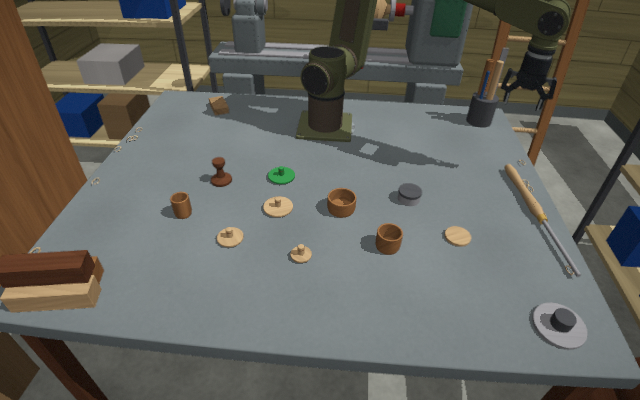

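View pics/side0.png

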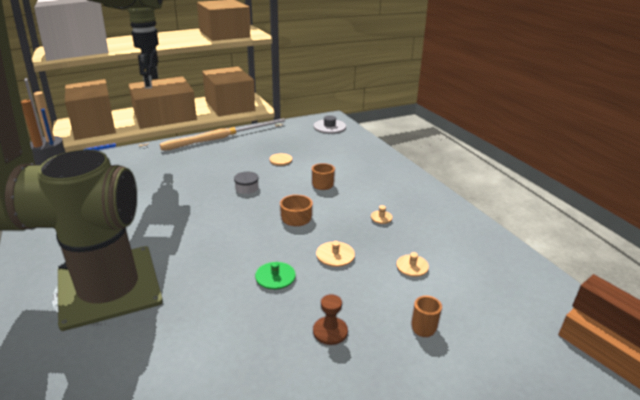

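The scene shows the small pot at (181,205), medium pot at (389,239) and large pot at (342,203). The lids are large (278,207), medium (230,237) and small (301,255), all upright; the green look-alike is at (281,175). I'll enlarge it for measuring.

```bash
cat > h.py <<'E'
import numpy as np, cv2
from scipy.spatial.transform import Rotation as Ro
from bench import monitor, imaging
def cam(n,s=None):
    i=imaging.camera_info(n)
    if n!='wrist': return i,i['R'],i['t']
    q=s['eef_rot']; Rt=Ro.from_quat(np.r_[q[1:],q[0]]).as_matrix()
    H=np.array(i['hand_eye']); Rc=Rt@H[:3,:3]; c=Rt@H[:3,3]+np.array(s['tcp_pos'])
    return i,Rc.T,-Rc.T@c
def back(n,uv,z,s=None):
    i,R,t=cam(n,s); p=cv2.undistortPoints(np.array([[uv]],float),i['mtx'],np.array([i['k1'],0,0,0.]))[0,0]
    c=-R.T@t; d=R.T@np.r_[p,1]; return c+d*(z-c[2])/d[2]
def proj(n,X,s=None):
    i,R,t=cam(n,s); return cv2.projectPoints(np.atleast_2d(X).astype(float),cv2.Rodrigues(np.array(R))[0],np.array(t),i['mtx'],np.array([i['k1'],0,0,0.]))[0][:,0]
E
python3 - <<'E'
import cv2
a=cv2.imread('pics/scene0.png')[160:280,160:480]
cv2.imwrite('pics/c1.png',cv2.resize(a,None,fx=2.5,fy=2.5,interpolation=cv2.INTER_CUBIC))
E
```

```text
(no output)
```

View pics/c1.png

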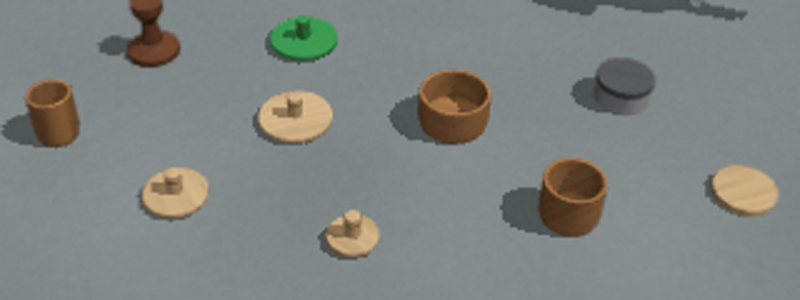

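The crop shows knob tops at about (294,97), (173,173) and (351,214). The rim centres are small (51,93), large (454,92) and medium (573,180), in crop pixels.

```bash
python3 - <<'E'
from h import *
c=lambda u,v:(u/2.5+160-.3,v/2.5+160-.3)
for n,p,z in [('L_l',(294,97),.04),('L_ldisc',(295,116),.01),('L_m',(173,173),.04),('L_mdisc',(175,191),.01),('L_s',(351,214),.04),('L_sdisc',(352,234),.01),('P_s',(51,93),.064),('P_l',(454,92),.048),('P_m',(573,180),.056),('tin',(625,76),.036),('candlehead',(146,3),.08)]:
    X=back('scene',c(*p),z); print(n,X.round(4),proj('side',X).round(0))
s=monitor.get_state();q=s['eef_rot'];print(Ro.from_quat(np.r_[q[1:],q[0]]).as_matrix().round(3))
E
```

```text
L_l [ 0.4967 -0.1037  0.04  ] [[336. 242.]]
L_ldisc [ 0.4961 -0.1041  0.01  ] [[336. 252.]]
L_m [ 0.6338 -0.212   0.04  ] [[414. 253.]]
L_mdisc [ 0.6315 -0.2143  0.01  ] [[412. 264.]]
L_s [ 0.6732 -0.0159  0.04  ] [[382. 206.]]
L_sdisc [ 0.6735 -0.0152  0.01  ] [[381. 216.]]
P_s [ 0.5462 -0.373   0.064 ] [[427. 302.]]
P_l [0.4778 0.0811 0.048 ] [[296. 202.]]
P_m [0.6171 0.2108 0.056 ] [[324. 167.]]
tin [0.4118 0.2863 0.036 ] [[247. 176.]]
candlehead [ 0.3846 -0.3055  0.08  ] [[333. 298.]]
[[-0.94   0.342 -0.001]
 [ 0.342  0.94  -0.002]
 [ 0.    -0.002 -1.   ]]
```

Emit:
send_rows(moves=[[[-0.8, -0.55, 0], [0, 0, -0.445], 0], [[-0.8, -0.55, 0], [0, 0, -0.445], 0], [[-0.8, -0.55, 0], [0, 0, -0.445], 0], [[-0.8, -0.55, 0], [0, 0, -0.445], 0], [[-0.8, -0.55, 0], [0, 0, -0.445], 0]], grip_force=40)

```text
time_s: 0.6
tcp_pos: [0.3638, 0.4111, 0.2308]
eef_rot: [-0.0, -0.0, 1.0, -0.0]
force: [0.0, -0.2, 0.0]
gripper_width: 0.0429
grasp_force: 0.0
```

Emit:
send_rows(moves=[[[-0.58, -0.8, 0], [0, 0, 0], 0], [[-0.58, -0.8, 0], [0, 0, 0], 0], [[-0.58, -0.8, 0], [0, 0, 0], 0], [[-0.58, -0.8, 0], [0, 0, 0], 0], [[-0.58, -0.8, 0], [0, 0, 0], 0]])

```text
time_s: 1.1
tcp_pos: [0.5089, 0.2113, 0.231]
eef_rot: [-0.0, -0.0, 1.0, -0.0]
force: [0.7, 0.8, 0.0]
gripper_width: 0.0428
grasp_force: 0.0
```

Emit:
send_rows(moves=[[[-0.36, -0.9, 0.2], [0, 0, 0], 0], [[-0.36, -0.9, 0.2], [0, 0, 0], 0], [[-0.36, -0.9, 0.2], [0, 0, 0], 0], [[-0.36, -0.9, 0.2], [0, 0, 0], 0], [[-0.36, -0.9, 0.2], [0, 0, 0], 0]])

```text
time_s: 1.6
tcp_pos: [0.5985, -0.0137, 0.1804]
eef_rot: [-0.0, -0.0, 1.0, 0.0]
force: [0.1, -0.6, 0.8]
gripper_width: 0.0423
grasp_force: 0.0
```

```bash
python3 - <<'E'
from h import *
s=monitor.get_state(); im=imaging.camera('wrist'); print(s['tcp_pos'],s['eef_rot'])
for X in [(.673,-.0157,.04),(.673,-.0157,.01)]: print(proj('wrist',X,s))
cv2.imwrite('pics/w1.png',im[:,:,::-1])
E
```

```text
[ 0.59852395 -0.01368744  0.18037173] [-3.54783373e-04 -1.17487645e-04  9.99999929e-01  5.04857261e-05]
[[318.10465007 259.89798654]]
[[318.35098807 246.0289509 ]]
```

View pics/w1.png

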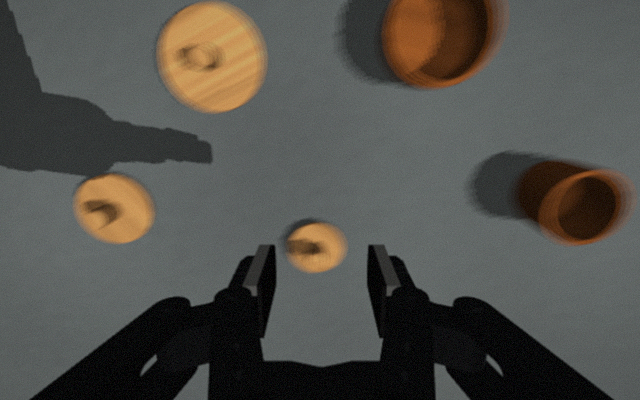

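The picture shows the small lid's disc at (316,248), within 2 mm of the prediction. I'll go down on it.

Emit:
send_rows(moves=[[[-0.3, -0.012, 0.2], [0, 0, 0], 0], [[-0.3, -0.012, 0.3], [0, 0, 0], 0], [[-0.3, -0.012, 0.4], [0, 0, 0], 0], [[-0.3, -0.012, 0.4], [0, 0, 0], 0], [[-0.3, -0.012, 0.4], [0, 0, 0], 0]])

```text
time_s: 2.15
tcp_pos: [0.6726, -0.0144, 0.0805]
eef_rot: [-0.001, -0.0, 1.0, 0.0]
force: [-0.2, 0.0, 0.6]
gripper_width: 0.0428
grasp_force: 0.0
```

```bash
python3 - <<'E'
from h import *
s=monitor.get_state(); im=imaging.camera('wrist'); print(s['tcp_pos'],s['eef_rot'])
for X in [(.673,-.0157,.04),(.673,-.0157,.012)]: print(proj('wrist',X,s))
cv2.imwrite('pics/w2.png',im[:,:,::-1])
E
```

```text
[ 0.67255952 -0.01435346  0.08052955] [-1.25395361e-03 -4.10344741e-04  9.99999123e-01  1.11650622e-04]
[[317.4483702  227.55124535]]
[[317.87252951 211.6937223 ]]
```

View pics/w2.png

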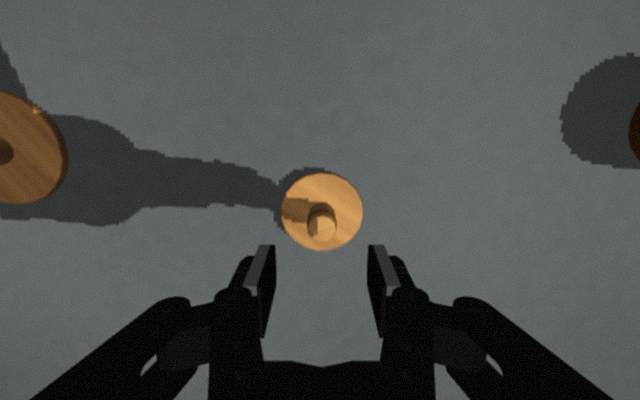

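Knob top at (321,225) and disc at (322,211): the arm is centred to within 1 mm. Lowering and gripping.

Emit:
send_rows(moves=[[[0, 0, 0.15], [0, 0, 0], 0], [[0, 0, 0.258], [0, 0, 0], 0], [[0, 0, 0.258], [0, 0, 0], 0], [[0, 0, 0.258], [0, 0, 0], -1], [[0, 0, 0.258], [0, 0, 0], -1]], grip_force=40)

```text
time_s: 2.7
tcp_pos: [0.6756, -0.0146, 0.0205]
eef_rot: [0.003, -0.0, 1.0, -0.0]
force: [0.3, -0.4, -0.4]
gripper_width: 0.0166
grasp_force: 38.9
```

Emit:
send_rows(moves=[[[0, 0, 0], [0, 0, 0], -1], [[0, 0, 0], [0, 0, 0], -1], [[0, 0, 0], [0, 0, 0], -1], [[0, 0, -0.1], [0, 0, 0], -1], [[0, 0, -0.1], [0, 0, 0], -1]])

```text
time_s: 3.2
tcp_pos: [0.6766, -0.0148, 0.0465]
eef_rot: [0.004, -0.0, 1.0, -0.0]
force: [0.1, 0.2, 1.9]
gripper_width: 0.0163
grasp_force: 39.1
```

```bash
python3 - <<'E'
from h import *
s=monitor.get_state(); im=imaging.camera('wrist'); print(s['tcp_pos'],s['eef_rot'],s['force'],s['gripper_width'],s['joint_positions'])
cv2.imwrite('pics/w3.png',im[:,:,::-1])
E
```

```text
[ 0.67657137 -0.01480903  0.04646917] [ 4.00590978e-03 -3.85138163e-04  9.99991810e-01 -4.29345283e-04] [0.11685992 0.1673108  1.88397363] 0.016320001358118865 [-1.01154701e-01  3.43142715e-01  1.72017784e+00 -4.80400043e-05
  1.07021448e+00 -1.67269842e+00]
```

View pics/w3.png

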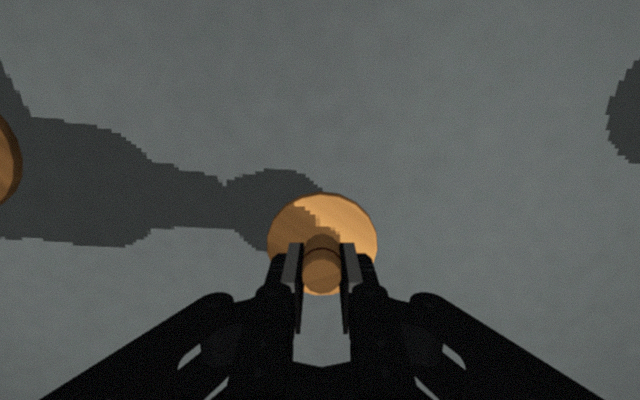

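```bash
python3 - <<'E'
from h import *
s=monitor.get_state()
print(back('wrist',(322,270),.066,s), back('wrist',(323,242),.038,s),s['tcp_pos'])
E
```

```text
[ 0.66925793 -0.01357726  0.066     ] [ 0.66989135 -0.01303051  0.038     ] [ 0.67562445 -0.01476207  0.04478854]
```

Emit:
send_rows(moves=[[[0, 0, -0.2], [0, 0, 0], -1], [[0.05, -0.1, -0.4], [0, 0, 0], -1], [[0.15, -0.3, -0.4], [0, 0, 0], -1], [[0.2, -0.48, -0.4], [0, 0, 0], -1], [[0.25, -0.65, -0.4], [0, 0, 0], -1]])

```text
time_s: 3.75
tcp_pos: [0.6105, -0.1777, 0.1421]
eef_rot: [0.001, -0.001, 1.0, -0.0]
force: [0.4, -0.3, -0.9]
gripper_width: 0.0162
grasp_force: 39.1
```

Emit:
send_rows(moves=[[[0.1, -0.17, 0], [0, 0, 0], -1], [[0.2, -0.34, 0], [0, 0, 0], -1], [[0.25, -0.5, 0], [0, 0, 0], -1], [[0.25, -0.55, 0], [0, 0, 0], -1], [[0.25, -0.55, 0], [0, 0, 0], -1]])

```text
time_s: 4.25
tcp_pos: [0.5483, -0.3155, 0.1411]
eef_rot: [-0.0, 0.001, 1.0, 0.0]
force: [0.5, 0.8, 0.8]
gripper_width: 0.0166
grasp_force: 39.2
```

```bash
python3 - <<'E'
from h import *
print(monitor.get_state()['tcp_pos'])
s=monitor.get_state(); im=imaging.camera('wrist'); print(s['tcp_pos'],s['eef_rot'],monitor.get_state()['tcp_pos'])
cv2.imwrite('pics/w4.png',im[:,:,::-1])
E
```

```text
[ 0.54828171 -0.31552549  0.14113384]
[ 0.54828171 -0.31552549  0.14113384] [-1.50338125e-04  1.12935469e-03  9.99999326e-01  2.25185142e-04] [ 0.54871872 -0.31408503  0.14112065]
```

View pics/w4.png

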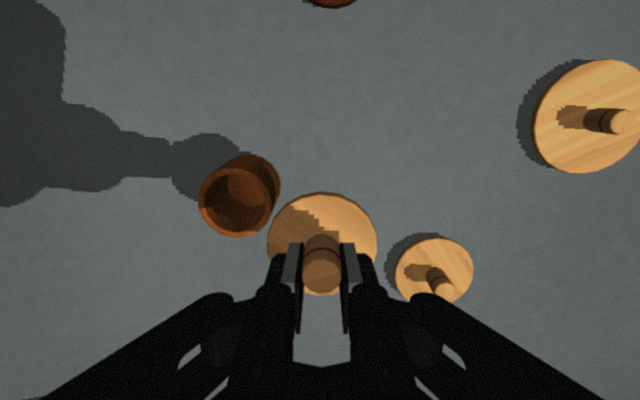

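The small pot's rim is centred at about (236,202). The held lid's disc is at (322,243) and its knob top at (322,271).

```bash
cat >> h.py <<'E'
def rel(uv,z,s):
    return back('wrist',uv,z,s)
E
python3 - <<'E'
from h import *
s=dict(monitor.get_state());s['tcp_pos']=[.54828,-.31553,.14113];s['eef_rot']=[-.00015,.00113,1,.0002]
print(back('wrist',(236,202),.064,s))
for p,h in [((322,244),-.0085),((322,271),.0195)]: print(back('wrist',p,.14113+h,s)-s['tcp_pos'])
for z in [-.0085,.0195]: print(proj('wrist',np.array(s['tcp_pos'])+[-.004,.001,z],s))
E
```

```text
[ 0.54464375 -0.37362541  0.064     ]
[-0.00388065  0.00126882 -0.0085    ]
[-0.00478212  0.00118579  0.0195    ]
[[321.45851576 243.78176358]]
[[321.55754204 272.67599429]]
```

Emit:
send_rows(moves=[[[0, -0.12, 0], [0, 0, 0], -1], [[0, -0.242, 0], [0, 0, 0], -1], [[0, -0.242, 0.08], [0, 0, 0], -1], [[0, -0.242, 0.16], [0, 0, 0], -1], [[0, -0.242, 0.16], [0, 0, 0], -1]])

```text
time_s: 4.8
tcp_pos: [0.5478, -0.3712, 0.0976]
eef_rot: [-0.003, -0.001, 1.0, 0.003]
force: [0.2, 0.7, -0.6]
gripper_width: 0.0167
grasp_force: 39.2
```

```bash
python3 - <<'E'
from h import *
s=monitor.get_state(); a=imaging.camera('side'); b=imaging.camera('scene'); print(s['tcp_pos'],s['eef_rot'],s['force'],monitor.get_state()['tcp_pos'])
f=lambda i:cv2.resize(i[:,:,::-1],None,fx=4,fy=4,interpolation=cv2.INTER_CUBIC)
cv2.imwrite('pics/p5.png',np.hstack([f(a[250:350,380:470]),f(b[150:250,140:230])]))
E
```

```text
[ 0.54781387 -0.37117941  0.09761765] [-0.00275386 -0.00137315  0.99999212  0.0025084 ] [ 0.19085352  0.72323512 -0.57614704] [ 0.54932738 -0.37278951  0.10123782]
```

View pics/p5.png

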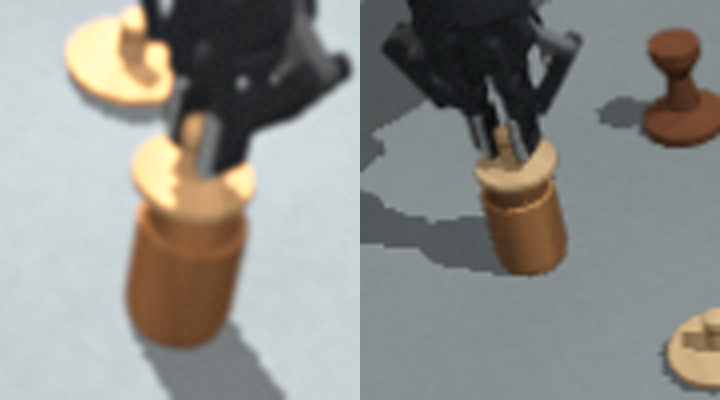

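Both views show the lid centred over the small pot. Lowering gently.

Emit:
send_rows(moves=[[[0, 0, 0.02], [0, 0, 0], -1], [[0, 0, 0.04], [0, 0, 0], -1], [[0, 0, 0.06], [0, 0, 0], -1], [[0, 0, 0.07], [0, 0, 0], -1], [[0, 0, 0.07], [0, 0, 0], -1]])

```text
time_s: 5.4
tcp_pos: [0.5485, -0.3743, 0.0837]
eef_rot: [-0.0, -0.0, 1.0, 0.0]
force: [0.7, 0.1, -1.0]
gripper_width: 0.0164
grasp_force: 39.2
```

Emit:
send_rows(moves=[[[0, 0, 0], [0, 0, 0], -1], [[0, 0, 0], [0, 0, 0], -1], [[0, 0, 0.006], [0, 0, 0], -1], [[0, 0, 0.012], [0, 0, 0], -1], [[0, 0, 0.012], [0, 0, 0], -1]])

```text
time_s: 5.9
tcp_pos: [0.5487, -0.3744, 0.081]
eef_rot: [-0.0, -0.0, 1.0, 0.0]
force: [0.6, 0.0, -0.3]
gripper_width: 0.0163
grasp_force: 39.2
```

Emit:
send_rows(moves=[[[0, 0, 0.004], [0, 0, 0], -1], [[0, 0, 0.004], [0, 0, 0], -1], [[0, 0, 0.008], [0, 0, 0], -1], [[0, 0, 0.008], [0, 0, 0], -1], [[0, 0, 0.008], [0, 0, 0], -1]])

```text
time_s: 6.4
tcp_pos: [0.549, -0.3747, 0.0796]
eef_rot: [0.0, -0.0, 1.0, -0.0]
force: [-0.2, 0.9, 0.3]
gripper_width: 0.0162
grasp_force: 39.3
```

Emit:
send_rows(moves=[[[0, 0, 0.004], [0, 0, 0], -1], [[0, 0, 0.004], [0, 0, 0], -1], [[0, 0, 0.008], [0, 0, 0], -1], [[0, 0, 0.008], [0, 0, 0], -1], [[0, 0, 0.008], [0, 0, 0], -1]])

```text
time_s: 6.9
tcp_pos: [0.5497, -0.375, 0.0796]
eef_rot: [0.001, -0.0, 1.0, -0.001]
force: [-2.3, 1.7, 8.2]
gripper_width: 0.0165
grasp_force: 40.0
```

Contact was at 8 N, at the expected height. I'll release and rise.

Emit:
send_rows(moves=[[[0, 0, -0.006], [0, 0, 0], -1], [[0, 0, -0.006], [0, 0, 0], -0.5], [[0, 0, -0.006], [0, 0, 0], -0.2], [[0, 0, -0.006], [0, 0, 0], 0], [[0, 0, -0.006], [0, 0, 0], 0]])

```text
time_s: 7.4
tcp_pos: [0.5486, -0.3744, 0.0783]
eef_rot: [-0.0, -0.0, 1.0, 0.0]
force: [0.8, 0.1, 0.1]
gripper_width: 0.0432
grasp_force: 0.0
```

Emit:
send_rows(moves=[[[0, 0, -0.02], [0, 0, 0], 0], [[0, 0, -0.1], [0, 0, 0], 0], [[0, 0, -0.24], [0, 0, 0], 0], [[-0.1, 0.1, -0.4], [0, 0, 0], 0], [[-0.1, 0.25, -0.4], [0, 0, 0], 0]])

```text
time_s: 7.9
tcp_pos: [0.5781, -0.3149, 0.1868]
eef_rot: [0.006, 0.001, 1.0, -0.004]
force: [-0.1, 0.6, 0.3]
gripper_width: 0.0424
grasp_force: 0.0
```

```bash
python3 - <<'E'
from h import *
s=monitor.get_state(); im=imaging.camera('wrist'); print(s['tcp_pos'],s['eef_rot'],monitor.get_state()['tcp_pos'])
for X in [(.6325,-.213,.04),(.6325,-.213,.012)]: print(proj('wrist',X,s))
cv2.imwrite('pics/w6.png',im[:,:,::-1])
E
```

```text
[ 0.57807546 -0.31492565  0.18680047] [ 5.65300842e-03  7.85746903e-04  9.99977167e-01 -3.61834540e-03] [ 0.57697151 -0.3077253   0.18420135]
[[429.93182732 235.71171556]]
[[421.58423795 224.25280293]]
```

View pics/w6.png

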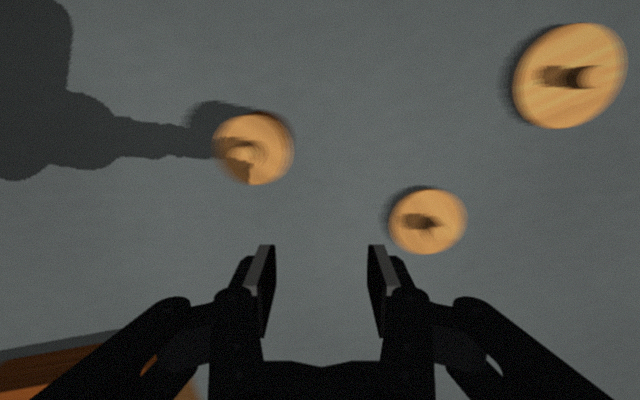

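The small lid sits on its pot, disc at (253,148). The medium lid's disc is at (428,221). I'll move over the medium lid and look.

Emit:
send_rows(moves=[[[-0.1, 0.18, 0], [0, 0, 0], 0], [[-0.22, 0.37, 0], [0, 0, 0], 0], [[-0.22, 0.37, 0.18], [0, 0, 0], 0], [[-0.22, 0.37, 0.36], [0, 0, 0], 0], [[-0.22, 0.37, 0.4], [0, 0, 0], 0]])

```text
time_s: 8.45
tcp_pos: [0.6249, -0.217, 0.0722]
eef_rot: [-0.005, -0.001, 1.0, 0.002]
force: [-0.7, 0.8, -1.0]
gripper_width: 0.0427
grasp_force: 0.0
```

```bash
python3 - <<'E'
from h import *
imaging.camera('side');imaging.camera('side')
s=monitor.get_state(); im=imaging.camera('wrist'); print(s['tcp_pos'],s['eef_rot'],monitor.get_state()['tcp_pos'])
for X in [(.6325,-.213,.04),(.6325,-.213,.012)]: print(proj('wrist',X,s))
cv2.imwrite('pics/w7.png',im[:,:,::-1])
E
```

```text
[ 0.62690845 -0.21882569  0.07616865] [-2.56777502e-03 -3.11385271e-04  9.99996042e-01  1.10683417e-03] [ 0.62860966 -0.21981925  0.07906209]
[[329.54375884 238.74201226]]
[[328.42864676 221.4460955 ]]
```

View pics/w7.png

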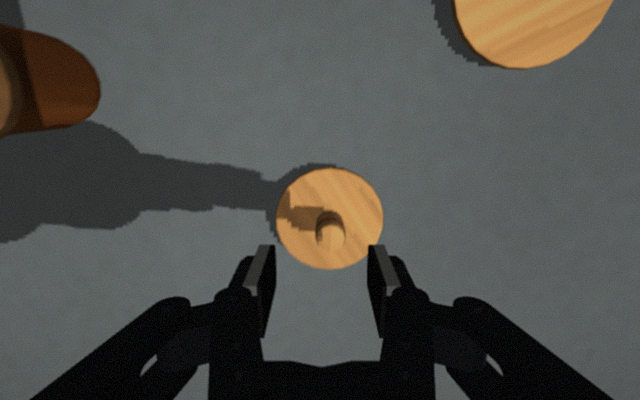

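Disc at (330,218), knob top at (330,235): the knob is at about (0.6305,-0.2128).

Emit:
send_rows(moves=[[[0, 0.03, 0.1], [0, 0, 0], 0], [[0, 0.03, 0.2], [0, 0, 0], 0], [[0, 0.03, 0.245], [0, 0, 0], 0], [[0, 0.03, 0.245], [0, 0, 0], 0], [[0, 0.03, 0.245], [0, 0, 0], 0]])

```text
time_s: 9.1
tcp_pos: [0.63, -0.2129, 0.0197]
eef_rot: [0.001, -0.0, 1.0, -0.001]
force: [1.5, -0.4, 1.0]
gripper_width: 0.043
grasp_force: 0.0
```

Emit:
send_rows(moves=[[[0, 0, 0], [0, 0, 0], 0], [[0, 0, 0], [0, 0, 0], -1], [[0, 0, 0], [0, 0, 0], -1], [[0, 0, 0], [0, 0, 0], -1], [[0, 0, 0], [0, 0, 0], -1]])

```text
time_s: 9.6
tcp_pos: [0.6296, -0.2123, 0.019]
eef_rot: [0.001, -0.0, 1.0, -0.0]
force: [-1.2, 0.5, 5.6]
gripper_width: 0.0164
grasp_force: 39.3
```

Emit:
send_rows(moves=[[[0, 0, -0.1], [0, 0, 0], -1], [[0, 0, -0.28], [0, 0, 0], -1], [[0, 0.08, -0.45], [0, 0, 0], -1], [[0, 0.25, -0.5], [0, 0, 0], -1], [[0, 0.44, -0.5], [0, 0, 0], -1]])

```text
time_s: 10.1
tcp_pos: [0.6306, -0.1023, 0.1466]
eef_rot: [0.003, 0.001, 1.0, -0.001]
force: [1.5, 0.5, 0.4]
gripper_width: 0.0165
grasp_force: 39.1
```

Emit:
send_rows(moves=[[[0, 0.2, 0], [0, 0, 0], -1], [[0, 0.4, 0], [0, 0, 0], -1], [[0, 0.6, 0], [0, 0, 0], -1], [[0, 0.8, 0], [0, 0, 0], -1], [[0.02, 0.9, 0], [0, 0, 0], -1]])

```text
time_s: 10.6
tcp_pos: [0.6228, 0.1267, 0.142]
eef_rot: [-0.0, -0.002, 1.0, 0.0]
force: [1.0, -1.1, 0.1]
gripper_width: 0.0164
grasp_force: 39.1
```

Emit:
send_rows(moves=[[[0, 0.08, 0], [0, 0, 0], -1], [[0.02, 0.15, 0], [0, 0, 0], -1], [[0.02, 0.15, 0], [0, 0, 0], -1], [[0.02, 0.15, 0], [0, 0, 0], -1], [[0.02, 0.15, 0], [0, 0, 0], -1]])

```text
time_s: 11.1
tcp_pos: [0.6185, 0.1595, 0.1424]
eef_rot: [-0.0, 0.0, 1.0, -0.0]
force: [-0.1, 0.7, 0.0]
gripper_width: 0.0164
grasp_force: 39.1
```

```bash
python3 - <<'E'
from h import *
s=monitor.get_state(); im=imaging.camera('wrist'); print(s['tcp_pos'],s['eef_rot'],monitor.get_state()['tcp_pos'])
t=np.array(s['tcp_pos'])
print(proj('wrist',t+[0.001,0,-.007],s),proj('wrist',t+[.001,0,.021],s),proj('wrist',[.617,.211,.056],s))
cv2.imwrite('pics/w8.png',im[:,:,::-1])
E
```

```text
[0.61854865 0.15953472 0.14243451] [-8.33433152e-05  1.60476173e-04  9.99999966e-01 -1.89919698e-04] [0.6186424  0.15942891 0.142525  ]
[[319.48307503 254.28760536]] [[319.14842522 285.22738604]] [[391.36366454 200.47611364]]
```

View pics/w8.png

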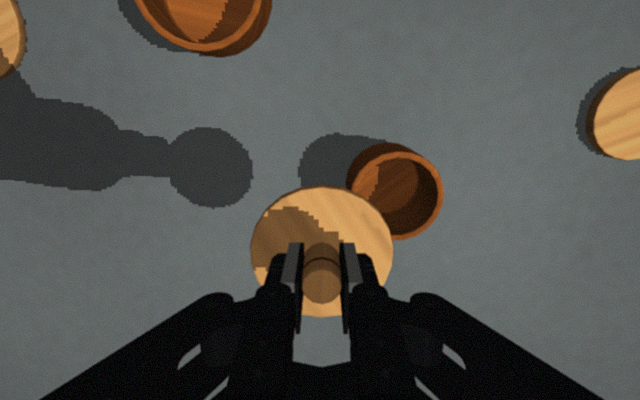

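The medium pot's rim is centred near (395,193). The held disc is at (322,252).

```bash
python3 - <<'E'
from h import *
s=dict(monitor.get_state())
print(back('wrist',(395.5,193.5),.056,s),back('wrist',(322,252),s['tcp_pos'][2]-.007,s)-s['tcp_pos'])
im=cv2.imread('pics/w8.png')[130:260,330:460]
cv2.imwrite('pics/c8.png',cv2.resize(im,None,fx=4,fy=4,interpolation=cv2.INTER_CUBIC))
E
```

```text
[0.61189967 0.2135619  0.056     ] [-0.00025009  0.00125126 -0.007     ]
```

View pics/c8.png

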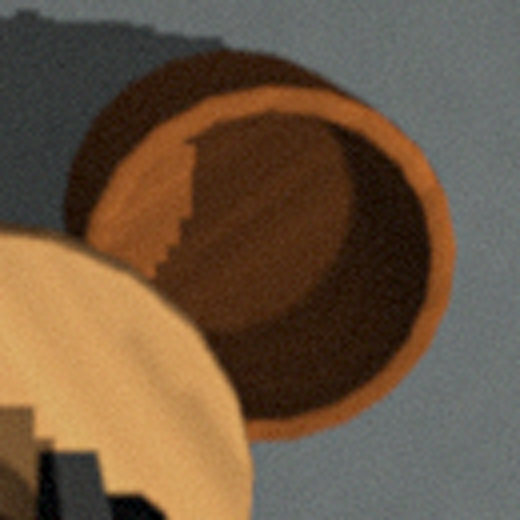

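Rim centre by the crop is at (397.5,195.3), so the mouth is at about (0.613,0.215).

Emit:
send_rows(moves=[[[0.016, 0.1, 0], [0, 0, 0], -1], [[0.016, 0.214, 0], [0, 0, 0], -1], [[0.016, 0.214, 0.08], [0, 0, 0], -1], [[0.016, 0.214, 0.16], [0, 0, 0], -1], [[0.016, 0.214, 0.22], [0, 0, 0], -1]])

```text
time_s: 11.65
tcp_pos: [0.6142, 0.2132, 0.0862]
eef_rot: [-0.001, 0.0, 1.0, -0.0]
force: [0.3, 0.7, 0.2]
gripper_width: 0.0162
grasp_force: 39.2
```

Emit:
send_rows(moves=[[[0, 0, 0], [0, 0, 0], -1], [[0, 0, 0], [0, 0, 0], -1], [[0, 0, 0], [0, 0, 0], -1], [[0, 0, 0], [0, 0, 0], -1], [[0, 0, 0], [0, 0, 0], -1]])

```text
time_s: 12.15
tcp_pos: [0.6151, 0.2141, 0.0887]
eef_rot: [0.001, -0.0, 1.0, 0.0]
force: [-1.3, -0.3, -0.3]
gripper_width: 0.0167
grasp_force: 39.2
```

```bash
python3 - <<'E'
from h import *
a=imaging.camera('side'); b=imaging.camera('scene'); print(monitor.get_state()['tcp_pos'])
f=lambda i:cv2.resize(i[:,:,::-1],None,fx=4,fy=4,interpolation=cv2.INTER_CUBIC)
cv2.imwrite('pics/p9.png',np.hstack([f(a[115:215,275:365]),f(b[180:280,340:430])]))
E
```

```text
[0.61475455 0.21409275 0.08822112]
```

View pics/p9.png

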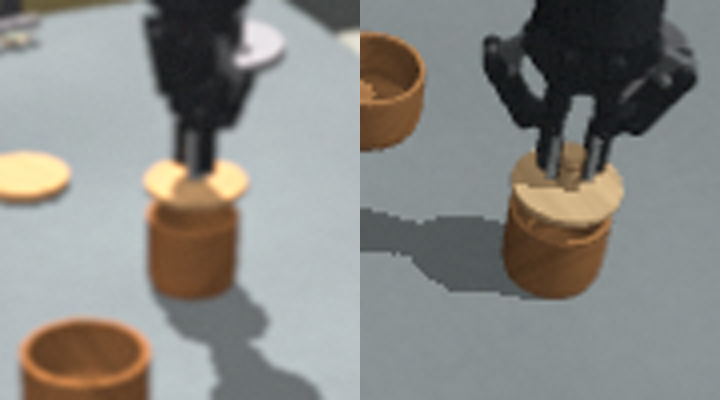

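Both views show the medium lid over its pot, perhaps 2 mm too far in +y. I'll correct slightly and lower.

Emit:
send_rows(moves=[[[0, -0.007, 0.02], [0, 0, 0], -1], [[0, -0.007, 0.04], [0, 0, 0], -1], [[0, -0.007, 0.058], [0, 0, 0], -1], [[0, -0.007, 0.058], [0, 0, 0], -1], [[0, -0.007, 0.058], [0, 0, 0], -1]])

```text
time_s: 12.75
tcp_pos: [0.6142, 0.2122, 0.0726]
eef_rot: [-0.0, -0.0, 1.0, -0.0]
force: [-0.7, -0.0, 0.0]
gripper_width: 0.0168
grasp_force: 39.2
```

Emit:
send_rows(moves=[[[0, 0, 0.004], [0, 0, 0], -1], [[0, 0, 0.008], [0, 0, 0], -1], [[0, 0, 0.008], [0, 0, 0], -1], [[0, 0, 0.008], [0, 0, 0], -1], [[0, 0, 0.008], [0, 0, 0], -1]])

```text
time_s: 13.25
tcp_pos: [0.6145, 0.2123, 0.0712]
eef_rot: [0.0, -0.0, 1.0, 0.0]
force: [-0.3, -0.3, -0.6]
gripper_width: 0.0164
grasp_force: 39.2
```

Emit:
send_rows(moves=[[[0, 0, 0.004], [0, 0, 0], -1], [[0, 0, 0.004], [0, 0, 0], -1], [[0, 0, 0.006], [0, 0, 0], -1], [[0, 0, 0.006], [0, 0, 0], -1], [[0, 0, 0.006], [0, 0, 0], -1]])

```text
time_s: 13.75
tcp_pos: [0.6146, 0.2123, 0.07]
eef_rot: [0.0, -0.0, 1.0, 0.0]
force: [-1.0, 0.5, 3.1]
gripper_width: 0.0167
grasp_force: 39.3
```

Contact at 0.070, the expected height. Releasing.

Emit:
send_rows(moves=[[[0, 0, 0], [0, 0, 0], -1], [[0, 0, 0], [0, 0, 0], -0.5], [[0, 0, 0], [0, 0, 0], -0.2], [[0, 0, 0], [0, 0, 0], 0], [[0, 0, 0], [0, 0, 0], 0]])

```text
time_s: 14.25
tcp_pos: [0.6143, 0.2122, 0.0693]
eef_rot: [-0.0, -0.0, 1.0, -0.0]
force: [-0.6, 0.5, 0.5]
gripper_width: 0.0427
grasp_force: 0.0
```

Emit:
send_rows(moves=[[[0, 0, -0.02], [0, 0, 0], 0], [[0, 0, -0.1], [0, 0, 0], 0], [[0, 0, -0.24], [0, 0, 0], 0], [[0.1, -0.1, -0.35], [0, 0, 0], 0], [[0.2, -0.27, -0.35], [0, 0, 0], 0]])

```text
time_s: 14.75
tcp_pos: [0.5675, 0.1461, 0.1633]
eef_rot: [0.005, -0.002, 1.0, 0.001]
force: [0.9, -0.3, 0.8]
gripper_width: 0.0424
grasp_force: 0.0
```

Emit:
send_rows(moves=[[[0.06, -0.2, 0], [0, 0, 0], 0], [[0.12, -0.4, 0], [0, 0, 0], 0], [[0.18, -0.6, 0], [0, 0, 0], 0], [[0.25, -0.8, 0], [0, 0, 0], 0], [[0.27, -0.9, 0], [0, 0, 0], 0]])

```text
time_s: 15.25
tcp_pos: [0.496, -0.0826, 0.1576]
eef_rot: [0.0, 0.0, 1.0, -0.0]
force: [-0.2, -0.2, -0.5]
gripper_width: 0.0426
grasp_force: 0.0
```

Emit:
send_rows(moves=[[[0, -0.08, 0.1], [0, 0, 0], 0], [[0, -0.08, 0.25], [0, 0, 0], 0], [[0, -0.08, 0.31], [0, 0, 0], 0], [[0, -0.08, 0.31], [0, 0, 0], 0], [[0, -0.08, 0.31], [0, 0, 0], 0]])

```text
time_s: 15.75
tcp_pos: [0.4978, -0.1, 0.0804]
eef_rot: [0.0, -0.001, 1.0, -0.0]
force: [-0.2, -0.4, 0.2]
gripper_width: 0.0426
grasp_force: 0.0
```

```bash
python3 - <<'E'
from h import *
imaging.camera('side')
s=monitor.get_state(); im=imaging.camera('wrist'); print(s['tcp_pos'],s['eef_rot'],monitor.get_state()['tcp_pos'])
for X in [(.4965,-.1037,.04),(.4965,-.1037,.012)]: print(proj('wrist',X,s))
cv2.imwrite('pics/w10.png',im[:,:,::-1])
E
```

```text
[ 0.49842256 -0.10017074  0.08123952] [ 1.18794870e-03 -8.34956496e-04  9.99998878e-01 -3.68636151e-04] [ 0.49868473 -0.10024887  0.08157251]
[[313.83450103 223.06623846]]
[[314.72854592 207.54635399]]
```

View pics/w10.png

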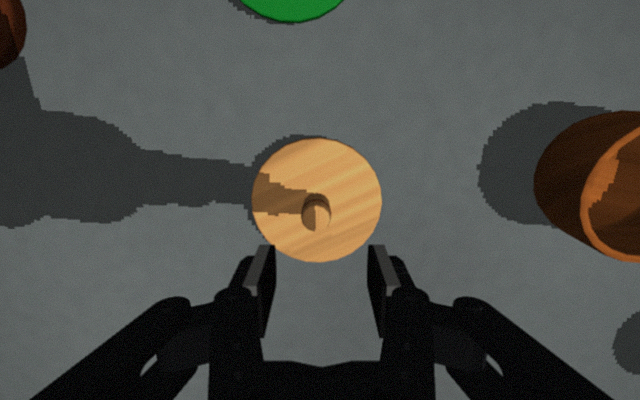

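Large lid: disc at (316,200), knob top at (316,217), so the knob is at about (0.4925,-0.1026).

Emit:
send_rows(moves=[[[0.024, -0.01, 0.1], [0, 0, 0], 0], [[0.024, -0.01, 0.2], [0, 0, 0], 0], [[0.024, -0.01, 0.246], [0, 0, 0], 0], [[0.024, -0.01, 0.246], [0, 0, 0], 0], [[0.024, -0.01, 0.246], [0, 0, 0], 0]])

```text
time_s: 16.35
tcp_pos: [0.4922, -0.1029, 0.0193]
eef_rot: [0.001, -0.001, 1.0, -0.0]
force: [-0.5, 0.3, -0.3]
gripper_width: 0.0431
grasp_force: 0.0
```

Emit:
send_rows(moves=[[[0, 0, 0], [0, 0, 0], 0], [[0, 0, 0], [0, 0, 0], -1], [[0, 0, 0], [0, 0, 0], -1], [[0, 0, 0], [0, 0, 0], -1], [[0, 0, 0], [0, 0, 0], -1]])

```text
time_s: 16.85
tcp_pos: [0.4921, -0.1031, 0.0192]
eef_rot: [0.001, -0.0, 1.0, -0.0]
force: [-0.9, -0.4, 6.7]
gripper_width: 0.0166
grasp_force: 39.2
```

Emit:
send_rows(moves=[[[0, 0, -0.1], [0, 0, 0], -1], [[0, 0, -0.28], [0, 0, 0], -1], [[0, 0.08, -0.45], [0, 0, 0], -1], [[0.03, 0.25, -0.5], [0, 0, 0], -1], [[0.05, 0.41, -0.5], [0, 0, 0], -1]])

```text
time_s: 17.35
tcp_pos: [0.4803, 0.0002, 0.1466]
eef_rot: [0.003, 0.001, 1.0, -0.0]
force: [0.1, 0.4, -1.0]
gripper_width: 0.0163
grasp_force: 39.1
```

```bash
python3 - <<'E'
from h import *
for _ in range(6): imaging.camera('side')
s=monitor.get_state(); im=imaging.camera('wrist'); print(s['tcp_pos'],s['eef_rot'],monitor.get_state()['tcp_pos'])
t=np.array(s['tcp_pos'])
print(proj('wrist',t+[0,0,-.0072],s),proj('wrist',[.4778,.0811,.048],s))
cv2.imwrite('pics/w11.png',im[:,:,::-1])
cv2.imwrite('pics/c11.png',cv2.resize(im[100:300,240:500,::-1],None,fx=3,fy=3,interpolation=cv2.INTER_CUBIC))
E
```

```text
[ 0.47834644 -0.00082835  0.14251091] [-4.72428054e-04 -1.11592269e-04  9.99999876e-01 -1.12741962e-04] [ 0.47842905 -0.0010849   0.1425365 ]
[[319.47838299 252.28905885]] [[430.09359195 198.56795726]]
```

View pics/c11.png

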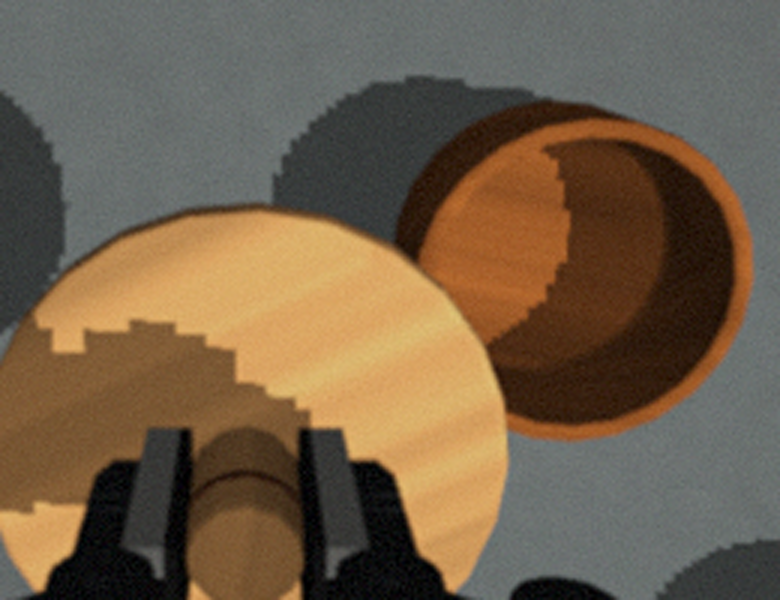

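Rim centre at (434.7,193) and the held disc at about (322.3,251.5), in full-image pixels.

```bash
python3 - <<'E'
from h import *
s=monitor.get_state(); t=np.array(s['tcp_pos'])
P=back('wrist',(434.7,193),.048,s); o=back('wrist',(322.3,251.5),t[2]-.0072,s)-t; print(P,o,P-o-t)
E
```

```text
[0.47362007 0.08384138 0.048     ] [-0.00043028  0.00140141 -0.0072    ] [-0.0043787   0.08352487 -0.0873365 ]
```

Emit:
send_rows(moves=[[[0.014, 0.15, 0], [0, 0, 0], -1], [[0.014, 0.328, 0], [0, 0, 0], -1], [[0.014, 0.328, 0.08], [0, 0, 0], -1], [[0.014, 0.328, 0.16], [0, 0, 0], -1], [[0.014, 0.328, 0.24], [0, 0, 0], -1]])

```text
time_s: 18.2
tcp_pos: [0.4753, 0.0811, 0.0822]
eef_rot: [-0.0, 0.0, 1.0, -0.0]
force: [0.8, -0.5, 0.0]
gripper_width: 0.0167
grasp_force: 39.4
```

Emit:
send_rows(moves=[[[0, 0, 0], [0, 0, 0], -1], [[0, 0, 0], [0, 0, 0], -1], [[0, 0, 0.02], [0, 0, 0], -1], [[0, 0, 0.03], [0, 0, 0], -1], [[0, 0, 0.03], [0, 0, 0], -1]])

```text
time_s: 18.7
tcp_pos: [0.4752, 0.0815, 0.0758]
eef_rot: [0.0, -0.0, 1.0, 0.0]
force: [-0.0, -0.5, -0.7]
gripper_width: 0.0169
grasp_force: 39.4
```

Emit:
send_rows(moves=[[[0, 0, 0], [0, 0, 0], -1], [[0, 0, 0.01], [0, 0, 0], -1], [[0, 0, 0.02], [0, 0, 0], -1], [[0, 0, 0.02], [0, 0, 0], -1], [[0, 0, 0.02], [0, 0, 0], -1]])

```text
time_s: 19.2
tcp_pos: [0.4749, 0.0817, 0.0704]
eef_rot: [-0.0, -0.0, 1.0, -0.0]
force: [0.3, -0.1, 0.1]
gripper_width: 0.0164
grasp_force: 39.4
```

Emit:
send_rows(moves=[[[0, 0, 0.008], [0, 0, 0], -1], [[0, 0, 0.016], [0, 0, 0], -1], [[0, 0, 0.024], [0, 0, 0], -1], [[0, 0, 0.028], [0, 0, 0], -1], [[0, 0, 0.028], [0, 0, 0], -1]])

```text
time_s: 19.7
tcp_pos: [0.4748, 0.0817, 0.0633]
eef_rot: [-0.0, -0.0, 1.0, -0.0]
force: [0.6, 0.8, 0.1]
gripper_width: 0.0161
grasp_force: 39.4
```

Emit:
send_rows(moves=[[[0, 0, 0], [0, 0, 0], -1], [[0, 0, 0.002], [0, 0, 0], -1], [[0, 0, 0.004], [0, 0, 0], -1], [[0, 0, 0.006], [0, 0, 0], -1], [[0, 0, 0.006], [0, 0, 0], -1]])

```text
time_s: 20.2
tcp_pos: [0.4751, 0.0817, 0.0623]
eef_rot: [0.0, -0.0, 1.0, -0.0]
force: [-0.4, 0.8, 1.2]
gripper_width: 0.0162
grasp_force: 39.6
```

Emit:
send_rows(moves=[[[0, 0, 0.002], [0, 0, 0], -1], [[0, 0, 0.002], [0, 0, 0], -1], [[0, 0, 0.002], [0, 0, 0], -1]])

```text
time_s: 20.5
tcp_pos: [0.4751, 0.0817, 0.0622]
eef_rot: [-0.0, -0.0, 1.0, -0.0]
force: [-3.5, -0.5, 5.2]
gripper_width: 0.0164
grasp_force: 39.8
```

Emit:
send_rows(moves=[[[0, 0, 0], [0, 0, 0], -1], [[0, 0, 0], [0, 0, 0], -0.5], [[0, 0, 0], [0, 0, 0], -0.2], [[0, 0, 0], [0, 0, 0], 0], [[0, 0, 0], [0, 0, 0], 0]])

```text
time_s: 21.0
tcp_pos: [0.475, 0.0817, 0.0614]
eef_rot: [-0.0, -0.0, 1.0, -0.0]
force: [-0.8, 0.2, 0.8]
gripper_width: 0.0431
grasp_force: 0.0
```

Emit:
send_rows(moves=[[[0, 0, -0.02], [0, 0, 0], 0], [[0, 0, -0.1], [0, 0, 0], 0], [[0, 0, -0.3], [0, 0, 0], 0], [[0, 0, -0.5], [0, 0, 0], 0], [[0, 0, -0.7], [0, 0, 0], 0]])

```text
time_s: 21.5
tcp_pos: [0.4746, 0.0816, 0.2386]
eef_rot: [0.0, -0.0, 1.0, -0.0]
force: [0.5, 0.1, 0.1]
gripper_width: 0.0427
grasp_force: 0.0
```

Emit:
send_rows(moves=[[[0, 0, -0.15], [0, 0, 0], 0], [[0, 0, -0.3], [0, 0, 0], 0], [[0, 0, -0.4], [0, 0, 0], 0], [[0, 0, -0.4], [0, 0, 0], 0], [[0, 0, -0.4], [0, 0, 0], 0]])

```text
time_s: 22.0
tcp_pos: [0.475, 0.0817, 0.3368]
eef_rot: [0.0, -0.0, 1.0, 0.0]
force: [0.1, -0.0, -0.6]
gripper_width: 0.0427
grasp_force: 0.0
```

```bash
python3 - <<'E'
from h import *
a=imaging.camera('side'); b=imaging.camera('scene'); s=monitor.get_state(); print(s['time_s'],s['tcp_pos'],s['gripper_width'])
f=lambda i,k:cv2.resize(np.ascontiguousarray(i[:,:,::-1]),k,interpolation=cv2.INTER_CUBIC)
cv2.imwrite('pics/end.png',np.vstack([f(a[140:350,230:480],(660,300)) if 0 else f(a[140:350,230:580],(500,300)),f(b[160:280,160:360],(500,300))]))
E
```

```text
22.1 [0.47433872 0.08162981 0.33457078] 0.04277072570894294
```

View pics/end.png

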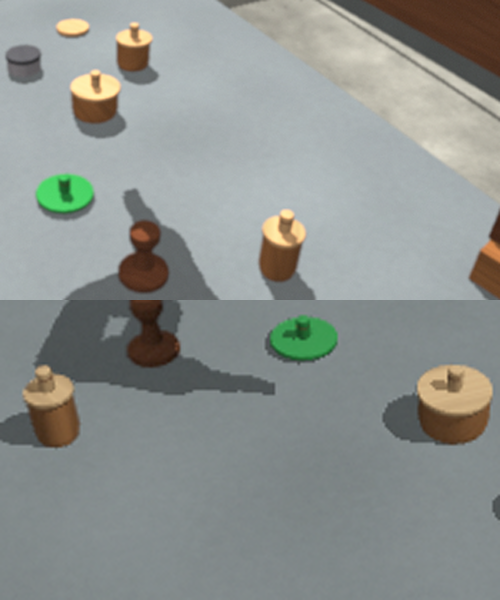

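All three lids lie flat on their pots, and the coaster, candlestick, tin and green lid are where they were. Handing in.

```bash
python3 -c "
from bench import order
print(order.sign_off())"
```

```text
the job is handed in; nothing more can be done
None
```

The three lids are set on their matching pots and lie flat on the rims in the final pictures; the bystanders and the green look-alike were left alone, and the job was handed in at about 22 s.

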